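# Clear the crust chips and hold the shutter key turned

## Task

Use the scraper block to push the three crust chips off the top of the shutter key switch into its dark crumb tray, not touching them with the fingers or the key, and stand the scraper back upright on the counter. Then take the red key from its stand, push it fully home in the keyway, wiggling it past the sticky pins, turn it a quarter turn clockwise (seen from above) and finish while still holding it turned, because the switch springs back. Leave the other things on the counter where they are.

Things in the scene. Friction and masses are not known exactly. Their poses are not given: they have to be found in the camera images.
- keyswitch: Fixed white switch box with an open dark crumb tray joined to its +y side. Origin: on the counter, under the key cylinder's axis. Flat top 50 mm up, x -55 to 55 mm, y -80 to +60 mm. Tray inside: y 60 to 148 mm, x -55 to 55 mm, floor 4 mm and rims 34 mm above the counter. Push the chips along +y.
- keyway (a point): Centre of the keyhole, level with the box top (50 mm above the counter), in a flush round brass cylinder 35 mm across. Turns with it: the x axis lies along the slot. Slot 17.8 x 5.5 mm, 40 mm deep, with a 3 mm wide 45 degree lead-in all round. Sticky pins: see pins.
- pins (a point): Point on the axis 10.5 mm below the keyhole, between two flat-topped sticky pins, 4 mm high, tops 5 mm (+x end) and 12 mm (-x end) deep, that reach from the slot's short ends to 3.7 mm from the axis. The key's step lands on them, so a straight push jams. Moved 3.4 mm each way (to the slot ends) along the slot while there, the key's nose shoves them aside; friction (5 N) keeps them there.
- cylinder (a joint): Angle of the key cylinder (rad): 0 at rest, with the slot along the box's x axis; grows clockwise seen from above; stop at 1.65. A spring turns it back to 0 when let go (about 0.13 N m at a quarter turn). Free play of the key in the slot is up to 0.15 rad.
- key: Loose key, 35 g, upright in its stand. Origin: centre of the underside of the red head, which rests on the stand's top (40 mm above the counter) and, when fully home, on the switch's top. Head 34 (x) x 10 (y) x 38 mm tall; grip it across its 10 mm. Steel blade below: 11 (x) x 4 (y) x 20 mm long, then a flat step to a narrower nose 5 (x) x 4 (y) x 6 mm long.
- key_tip (a point): Middle of the end of the key's nose, 26 mm below the key's origin.
- keystand: Fixed dark wooden block 60 x 60 x 40 mm with a slot along its x axis in the middle of the top, 13 x 6 mm and 34 mm deep, in which the key stands. Origin: centre of its underside.
- scraper: Loose scraper block, 160 g, standing upright: 120 (x) x 24 (y) x 75 mm tall, light wooden grip (upper 45 mm) over a white plastic lip 20 mm thick (lower 31 mm). Origin: centre of its underside.
- chip0: Brown hard bread-crust chip 30 x 22 x 12 mm, 12 g, lying on top of the switch box near the keyhole. Origin: centre of its underside.
- chip1: Brown hard bread-crust chip 26 x 24 x 12 mm, 12 g, lying on top of the switch box near the keyhole. Origin: centre of its underside.
- chip2: Brown hard bread-crust chip 32 x 18 x 12 mm, 12 g, lying on top of the switch box near the keyhole. Origin: centre of its underside.
- jam_jar: Closed amber jam jar with red lid, 64 mm across, 90 mm tall; origin under its centre. Leave alone.
- mug: Blue mug, 76 mm across, 85 mm tall; origin under its centre. Leave alone.
- sugar_tin: Closed aluminium tin, 60 mm across, 75 mm tall; origin under its centre. Leave alone.
- timer: White kitchen timer 60 x 65 x 22 mm lying flat; origin under its centre. Leave alone.

How it is judged (in metres and radians):
On the way, in this order (a step that is already met when the one before it is completed fails the run):
1. all three chips lie in the crumb tray (y of chip0 in the frame of keyswitch between 0.06 and 0.15 m and x of chip0 in the frame of keyswitch between -0.058 and 0.058 m and height (world z) of each of chip0, chip1, chip2 below 0.036 m and y of chip1 in the frame of keyswitch between 0.06 and 0.15 m and x of chip1 in the frame of keyswitch between -0.058 and 0.058 m and y of chip2 in the frame of keyswitch between 0.06 and 0.15 m and x of chip2 in the frame of keyswitch between -0.058 and 0.058 m), for 0.2 s.
2. the key is fully home in the keyway, not yet turned (z of key in the frame of keyway below 0.003 m and horizontal distance between key and keyway below 0.004 m and angle between key's own z axis and vertical below 0.12 rad and angle between the x axis of key and the x axis of keyway, either way round below 0.4 rad and value of joint cylinder below 0.35 rad), for 0.1 s.
3. the key is turned a quarter (value of joint cylinder above 1.3 rad), for 0.2 s.
At the end, for the whole second after the job is handed in: The fingers hold the key (over 2 N) fully home (head within 3 mm of the top, within 4 mm of the axis, upright within 0.12 rad) with the cylinder turned past 1.3 rad, all through the last second; the three chips lie in the crumb tray; the scraper stands upright on the counter, let go (all of step 1 and value of joint cylinder above 1.3 rad and z of key in the frame of keyway below 0.003 m and horizontal distance between key and keyway below 0.004 m and angle between key's own z axis and vertical below 0.12 rad and angle between the x axis of key and the x axis of keyway, either way round below 0.4 rad and contact force between the fingers and key above 2 N and height (world z) of scraper below 0.006 m and angle between scraper's own z axis and vertical below 0.15 rad and contact force between the fingers and scraper below 0.3 N); the arm keeps its last pose, push and grip.
It fails at once if a chip is touched by the robot or the key instead of the scraper (contact force between any of the arm, the fingers, key and chip0 above 0.5 N or contact force between any of the arm, the fingers, key and chip1 above 0.5 N or contact force between any of the arm, the fingers, key and chip2 above 0.5 N).
It fails at once if a bystander (jar, mug, tin, timer) is pushed away (distance of any of jam_jar, mug, sugar_tin, timer from where it was at the start of the episode above 0.03 m).
It also fails if it takes over 72 s, if anything falls off the work surface, if the arm or the gripper's body presses on something with over 40 N, if the wrist force passes 120 N, or if a joint passes its speed limit or range.

## Robot

A 6-joint arm with a two-finger parallel gripper is mounted at the origin on the work surface. World frame = base frame: x ahead of the robot, y to its left, z up, the work surface at z = 0. Lengths are in m, angles in degrees, forces in N, time in s.
With the tool pointing down it reaches from about 0.35 to 0.875 m from the base axis. Payload 4.2 kg.
Tool frame: the origin (TCP) lies at the very end of the fingers, on their centre line; the grasp point (between the pads) lies 19 mm behind it (r.grip_point_offset is the distance from the TCP to the grasp point, in m); z points along the fingers, y is the line along which they close (so a half turn about z gives the same grasp; the last joint's range is limited). The gripper opens to 87 mm and grips with 3 to 60 N. Pads are 19 mm wide; open, the fingers measure 117 mm over their backs; the gripper's body (75 mm by 190 mm) begins 51 mm behind the grasp point.
Start: joints at [90.161, 22.042, 0.453, 0, -68.411, -14.817], TCP at [0.158, 0.605, 0.223] pointing down, gripper open.
Joint ranges: [-179.83, 179.83], [-69.29, 118.12], [-61.27, 80.66], [-181.25, 117.63], [-171.15, -9.14], [-177.46, 177.46]. Speed limits (degrees/s): [159.86, 159.86, 180, 180, 180, 180].

## Interface

Orientations are given as a 3x3 rotation matrix whose columns are the frame's x, y, z axes.
In Python, from station import r gives the robot as it stands.
- The arm moves only by the tool move_arm, never from a script. Its argument "series" is a list of rows, each a list of 3 entries, a list of its own where there are three numbers: the turn, a rotation vector about the tool's x, y, z as a fraction of full scale, then the shift along the tool's x, y, z as a fraction of full scale, then the opening, from 0 (shut) to 1 (fully open). A call has 1 to 12 rows; each row shifts and turns the commanded pose from where the row before left it, along the tool's axes as they then stand; what a row does not reach is not made up. Full scale, the value 1, is 0.5 m for a shift and 0.1 rad for a turn. A row lasts 1/10 s, in which the tool goes at most 50 mm and 8.59 degrees, less where a joint would pass 70% of its speed; a pose out of reach is approached as far as the arm can. A call with a number of a shift or a turn outside -1 to 1 is refused whole. A call with a gripper value outside its range is refused whole. The fingers move at their own pace and stop on an object; the grip force is fixed at half the most. Time passes only in rows, so rows that do not move let the fingers close. It gives the time, the measured TCP pose, the force, the opening and the grip force at its end, in the units of the state.
- r.sense(): the state, without advancing time (a new reading comes with each control period).
- r.capture(name): name is "scene" or "top"; returns a dict with "img" (480x640x3 uint8, red, green, blue), "fx", "fy", "cx", "cy" (pixels), "origin" and "orientation" of the camera in the world. Camera axes: x right, y up, looking along -z (the intrinsics and any distortion apply to the point x, -y, -z); pixel columns grow to the right and rows downward; lengths in m; the calibration is good to about 2 mm. A picture is of the moment at which its call begins. There is no depth.
- r.finish_job(): hands the job in; it is judged then, once.
Trained networks look in the newest picture that a camera, given by its name, has taken for a name from the list of things; names that differ only in an ending like _2 or _b are one class to them, and where a whole thing is asked for, a point or a joint stands for the part that bears it (a point fixed in the world has none). Each returns a list of dicts, best first, with "score" (0 to 1); they miss things now and then, are a little off and sometimes report something else, mostly with a low value. They report only what shows in the picture. A call takes as long as a camera call.
- r.cut_out(target, camera): "pixels" (480x640 bool, what is visible of it) and "centre" ([column, row] in pixels, amid what is visible of it).
- r.pinpoint(target, camera): "centre" ([column, row] in pixels: a listed point, or the origin of a listed thing).
The state is a dict: "time_s": time; "joints": joint angles; "joint_velocities": joint speeds; "effort": joint torques, N m; "tcp_pos": TCP position; "ee_rot": TCP orientation; "wrist_force": force on the tool from outside, world axes, zero at the start; "moment": the same for the moment, N m; "gripper_width": opening from 0.0 (shut) to 1.0 (fully open); "gripper_force": force on a finger pad.
Only numpy, scipy, OpenCV 4.12 (cv2) and the standard library are available. Lean on these libraries where they do the work, as an engineer would, in place of code of your own. Each camera call takes 0.05 s, during which the arm holds its last target. There are 200 camera calls.

## Working session

There is one attempt and no reset: what is moved stays moved. The work goes in short steps, Python scripts to look and compute and a tool call to move; the robot and the scene stay as the last step left them, time stands still between calls to the robot, and variables do not carry over. Pictures are saved under pics/ and viewed, at most 11 in all, crops included, and the job is handed in when it is done.

Besides the shell and the picture viewer there is one more tool, called after "Request:" as name(argument=value, ...) on one line, values as JSON. move_arm: Moves the arm, as the interface text tells. Its arguments: {"type":"object","properties":{"series":{"type":"array"}},"required":["series"]}

```bash
mkdir -p pics; ls
cat > h.py <<'E'
import numpy as np, cv2
from station import r
def ray(c,px):
    d=np.array([(px[0]-c['cx'])/c['fx'],-(px[1]-c['cy'])/c['fy'],-1.])
    return np.array(c['origin']),np.array(c['orientation'])@d
def at(c,px,z):
    o,d=ray(c,px); return o+d*(z-o[2])/d[2]
def proj(c,p):
    q=np.array(c['orientation']).T@(np.array(p)-c['origin']); return [c['cx']+c['fx']*q[0]/-q[2],c['cy']-c['fy']*q[1]/-q[2]]
def save(c,n): cv2.imwrite('pics/'+n,c['img'][:,:,::-1])
E
python3 - <<'E'
from h import *
np.set_printoptions(precision=4,suppress=True)
T=r.capture('top');S=r.capture('scene')
save(T,'t0.png');save(S,'s0.png')
for c,n in((T,'top'),(S,'scene')):
    print(n,[ (k,v) for k,v in c.items() if k!='img'])
    for t,z in [('keyswitch',0),('keyway',.05),('key',.04),('keystand',0),('scraper',0),('chip0',.05),('chip1',.05),('chip2',.05),('jam_jar',0),('mug',0),('sugar_tin',0),('timer',0)]:
        for q in r.pinpoint(t,n)[:2]: print(t,q['score'],np.array(q['centre']),at(c,q['centre'],z)[:2])
print(r.sense())
E
```

```text
pics
top [('fx', 576.3021029249817), ('fy', 576.3021029249817), ('cx', 320.09318837636636), ('cy', 236.38608924714995), ('origin', array([0.5124, 0.0046, 1.0414])), ('orientation', array([[ 0.0061,  0.9939, -0.1099],
       [-1.    ,  0.0067,  0.005 ],
       [ 0.0057,  0.1099,  0.9939]]))]
keyswitch 0.87 [344.6 271.5] [ 0.564  -0.0453]
key 0.65 [130.6 312.5] [0.4892 0.3247]
keystand 0.98 [136.2 317.2] [0.48   0.3271]
scraper 0.82 [494.5 311.4] [ 0.4942 -0.3146]
chip0 0.75 [334.5 251.7] [ 0.5956 -0.0254]
chip0 0.66 [343.7 271.6] [ 0.5614 -0.0413]
chip1 0.75 [334.5 251.7] [ 0.5956 -0.0254]
chip1 0.66 [343.7 271.6] [ 0.5614 -0.0413]
chip2 0.75 [334.5 251.7] [ 0.5956 -0.0254]
chip2 0.66 [343.7 271.6] [ 0.5614 -0.0413]
jam_jar 0.9 [166.9 213.1] [0.6684 0.279 ]
jam_jar 0.7 [349.6 272.7] [ 0.5619 -0.0543]
mug 0.95 [406.  165.5] [ 0.7602 -0.1583]
sugar_tin 0.84 [303.5 167.2] [0.7556 0.0307]
timer 0.68 [486.1 224.5] [ 0.6514 -0.3035]
timer 0.4 [494.7 313.1] [ 0.4911 -0.3149]
scene [('fx', 450.0560104225333), ('fy', 450.0560104225333), ('cx', 317.0845102405632), ('cy', 237.46954409865137), ('
[... 865 characters left out ...]
.41 [247.3 199.2] [ 0.6461 -0.2994]
sugar_tin 0.81 [267.4 284.8] [0.7616 0.0299]
timer 0.64 [245.6 200. ] [ 0.6518 -0.2982]
{'time_s': 1.3, 'joints': array([ 90.1599,  22.042 ,   0.4516,   0.002 , -68.4094, -14.8152]), 'joint_velocities': array([ 0.0056, -0.0354, -0.0791, -0.0315,  0.0014, -0.0598]), 'effort': array([  0.0009, -39.0468,  18.7617,   4.2242,   0.0154,  -0.    ]), 'tcp_pos': array([0.1581, 0.6047, 0.2225]), 'ee_rot': array([[ 0.9675, -0.253 ,  0.    ],
       [-0.253 , -0.9675,  0.    ],
       [ 0.    , -0.    , -1.    ]]), 'wrist_force': array([-0.2911, -0.4209, -0.1036]), 'moment': array([ 0.0008,  0.0253, -0.0009]), 'gripper_force': 0.0, 'gripper_width': 1.0019517573628793}
```

View pics/t0.png

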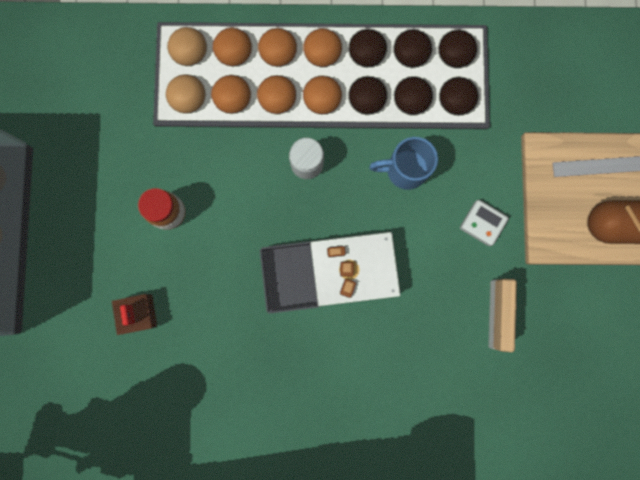

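View pics/s0.png

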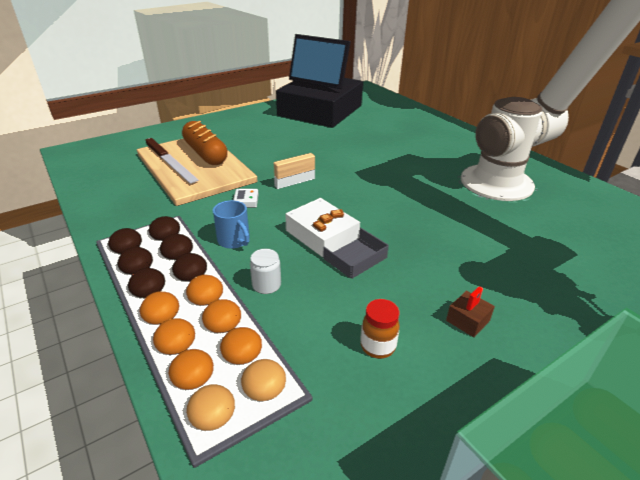

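The top view shows the box with its tray on the left (world +y), the three chips in a line at about (337,251), (348,268), (348,287), the stand and key at (134,314), and the scraper at (503,315). I'll fit exact poses by silhouette.

```bash
cat >> h.py <<'E'
from scipy.optimize import minimize
def boxpts(x0,x1,y0,y1,z0,z1): return np.array([[a,b,c] for a in(x0,x1) for b in(y0,y1) for c in(z0,z1)])
def render(c,parts,p,k=4):
    R=np.array([[np.cos(p[2]),-np.sin(p[2]),0],[np.sin(p[2]),np.cos(p[2]),0],[0,0,1]])
    m=np.zeros((480*k,640*k),np.uint8)
    for P in parts:
        px=np.array([proj(c,R@q+[p[0],p[1],0]) for q in P])
        h=cv2.convexHull(((px+.5)*k*16).astype(np.int32))
        cv2.fillConvexPoly(m,h,1,shift=4)
    return cv2.resize(m.astype(np.float32),(640,480),interpolation=cv2.INTER_AREA)
def fit(views,parts,p0):
    def f(p):
        e=0
        for c,m in views:
            g=render(c,parts,p); e+=np.abs(g-m).sum()/m.sum()
        return e
    b=None
    for da in(-.15,0.,.15):
        s=np.array(p0)+[0,0,da]
        q=minimize(f,s,method='Nelder-Mead',options=dict(initial_simplex=[s,s+[.008,0,0],s+[0,.008,0],s+[0,0,.1]],xatol=1e-4,fatol=1e-4))
        if b is None or q.fun<b.fun:b=q
    return b.x,b.fun/len(views)
def mask(t,n,close=0,union=None):
    m=r.cut_out(t,n)[0]['pixels'].astype(np.uint8)
    if union: m|=r.cut_out(union,n)[0]['pixels'].astype(np.uint8)
    if close: m=cv2.morphologyEx(m,cv2.MORPH_CLOSE,np.ones((close,close)))
    return m.astype(np.float32)
PARTS=dict(keyswitch=[boxpts(-.055,.055,-.08,.06,0,.05),boxpts(-.057,.057,.06,.15,0,.034)],
 keystand=[boxpts(-.03,.03,-.03,.03,0,.04),boxpts(-.017,.017,-.005,.005,.04,.078)],
 scraper=[boxpts(-.06,.06,-.012,.012,.031,.075),boxpts(-.06,.06,-.01,.01,0,.031)],
 key=[boxpts(-.017,.017,-.005,.005,.04,.078)])
E
python3 - <<'E'
from h import *
np.set_printoptions(precision=4,suppress=True)
T=r.capture('top');S=r.capture('scene')
ov=T['img'].copy()
for t,p0,u,cl in [('keyswitch',(.565,-.04,.1),None,25),('keystand',(.482,.327,.15),'key',3),('scraper',(.495,-.312,0.),None,3),('key',(.485,.327,.15),None,0)]:
    mt,ms=mask(t,'top',cl,u),mask(t,'scene',cl,u)
    for v in ([(T,mt)],[(S,ms)],[(T,mt),(S,ms)]):
        x,e=fit(v,PARTS[t],p0);print(t,x[:2],np.degrees(x[2]),e)
    g=render(T,PARTS[t],x)>.5
    cs,_=cv2.findContours(g.astype(np.uint8),0,2);cv2.drawContours(ov,cs,-1,(255,0,255),1)
    cs,_=cv2.findContours(mt.astype(np.uint8),0,2);cv2.drawContours(ov,cs,-1,(0,255,255),1)
o=[ov[225:320,240:420],ov[265:360,410:540],ov[280:350,90:180]]
o=[cv2.resize(i,(390,290),interpolation=cv2.INTER_NEAREST) for i in o]
cv2.imwrite('pics/ov.png',np.vstack([np.hstack(o[:2]),np.hstack([o[2],o[2]])])[:,:,::-1])
E
```

```text
keyswitch [ 0.5655 -0.0506] 7.363062781818246 0.02581382729113102
keyswitch [ 0.5655 -0.0476] 7.347360630731951 0.03132566437125206
keyswitch [ 0.5654 -0.0497] 7.418138474956923 0.03302841633558273
keystand [0.4865 0.3234] 11.17026294605734 0.054510947316884995
keystand [0.4852 0.3257] 12.54875835117185 0.0629260390996933
keystand [0.486  0.3246] 10.926794365006582 0.07594931125640869
scraper [ 0.4901 -0.314 ] -1.9839119563469207 0.04997996613383293
scraper [ 0.4895 -0.311 ] -3.549062386613042 0.0585629902780056
scraper [ 0.4895 -0.314 ] -1.9921858979855591 0.06476425379514694
key [0.486  0.3234] 7.8873657976970035 0.15689300000667572
key [0.4866 0.3271] 20.224927379041905 0.2896769642829895
key [0.4852 0.3252] 18.58264201404881 0.32311391830444336
```

View pics/ov.png

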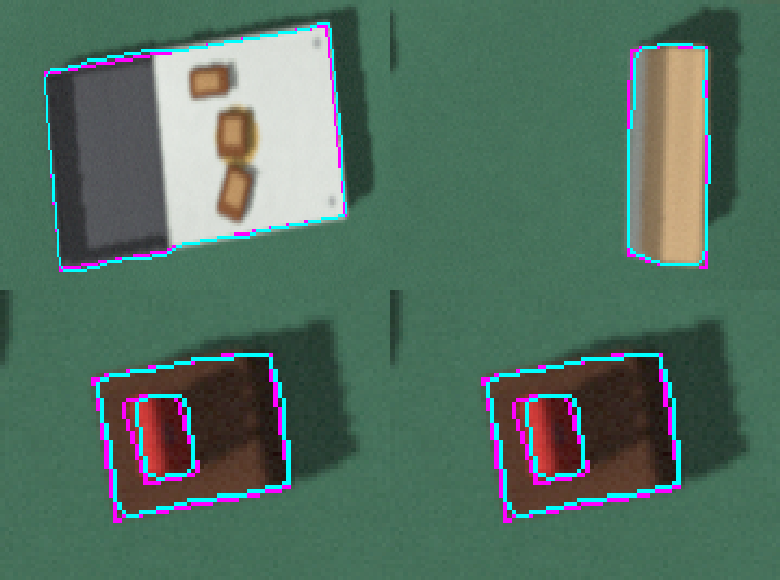

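The outlines in cyan (masks) and magenta (fits) coincide within about a pixel. Box: (0.5655, -0.049), 7.4°. Stand: (0.486, 0.3246), 11°. Scraper: (0.490, -0.313), -2°. I'll go over the scraper now.

Request:
move_arm(series=[[[0, 0, -0.737], [0, 0, 0], 1], [[0, 0, -0.737], [0, 0, 0], 1], [[0, 0, -0.737], [0, 0, 0], 1], [[0, 0, 0], [0.055, 0.0758, 0], 1], [[0, 0, 0], [0.055, 0.0758, 0], 1], [[0, 0, 0], [0.055, 0.0758, 0], 1], [[0, 0, 0], [0.055, 0.0758, 0], 1], [[0, 0, 0], [0.055, 0.0758, 0], 1], [[0, 0, 0], [0.055, 0.0758, 0], 1], [[0, 0, 0], [0.055, 0.0758, 0], 1], [[0, 0, 0], [0.055, 0.0758, 0], 1], [[0, 0, 0], [0.055, 0.0758, 0], 1]])

```text
time_s: 3.1
tcp_pos: [0.3944, 0.2535, 0.223]
ee_rot: [[0.999, -0.034, 0.001], [-0.034, -0.999, 0.001], [0.001, -0.001, -1.0]]
wrist_force: [0.3, 0.1, -0.3]
gripper_width: 1.0
gripper_force: 0.0
```

Request:
move_arm(series=[[[0, 0, 0], [0.055, 0.0758, 0], 1], [[0, 0, 0], [0.055, 0.0758, 0], 1], [[0, 0, 0], [0.055, 0.0758, 0], 1], [[0, 0, 0], [0.055, 0.0758, 0], 1], [[0, 0, 0], [0, 0.097, 0], 1], [[0, 0, 0], [0, 0.097, 0], 1], [[0, 0, 0], [0, 0.097, 0], 1], [[0, 0, 0], [0, 0.097, 0], 1], [[0, 0, 0], [0, 0.097, 0], 1], [[0, 0, 0], [0, 0.097, 0], 1], [[0, 0, 0], [0, 0.097, 0], 1], [[0, 0, 0], [0, 0.097, 0], 1]])

```text
time_s: 4.3
tcp_pos: [0.4845, -0.29, 0.2229]
ee_rot: [[0.999, -0.035, 0.001], [-0.035, -0.999, -0.0], [0.001, 0.0, -1.0]]
wrist_force: [1.8, 0.6, -0.0]
gripper_width: 1.001
gripper_force: 0.0
```

```bash
cat >> h.py <<'E'
def go(p,yaw):
    """remaining from the measured pose: shift in tool axes as they stand, in units; tool-z turn in units"""
    s=r.sense();R=np.array(s['ee_rot']);y=np.arctan2(R[1,0],R[0,0])
    d=R.T@(np.array(p)-s['tcp_pos'])/.5
    Rt=np.array([[np.cos(yaw),np.sin(yaw),0],[np.sin(yaw),-np.cos(yaw),0],[0,0,-1]])
    w=cv2.Rodrigues(R.T@Rt)[0].ravel()/.1
    d2=Rt.T@(np.array(p)-s['tcp_pos'])/.5
    print('t',round(s['time_s'],2),'tcp',np.round(s['tcp_pos'],4),'yaw',round(np.degrees(y),2),'j',np.round(s['joints'],0),'\nshift',np.round(d,4),'shift after turn',np.round(d2,4),'turn',np.round(w,3),'F',np.round(s['wrist_force'],1),'M',np.round(s['moment'],2),'w',round(s['gripper_width'],3),s['gripper_force'])
E
python3 -c "
from h import *
go([.49,-.313,.039],np.radians(-2))"
```

```text
t 4.3 tcp [ 0.4845 -0.29    0.2229] yaw -1.98 j [-14.  16.  -8.   0. -66. 102.] 
shift [0.0123 0.0456 0.3678] shift after turn [0.0126 0.0457 0.3677] turn [ 0.002 -0.007  0.003] F [ 1.8  0.6 -0. ] M [ 0.04 -0.14 -0.06] w 1.001 0.0
```

Request:
move_arm(series=[[[0, 0, 0], [0.012, 0.045, 0], 1], [[0, 0, 0], [0, 0, 0.09], 1], [[0, 0, 0], [0, 0, 0.09], 1], [[0, 0, 0], [0, 0, 0.08], 1], [[0, 0, 0], [0, 0, 0.06], 1], [[0, 0, 0], [0, 0, 0.035], 1], [[0, 0, 0], [0, 0, 0.013], 1], [[0, 0, 0], [0, 0, 0], 1], [[0, 0, 0], [0, 0, 0], 0.2], [[0, 0, 0], [0, 0, 0], 0.1], [[0, 0, 0], [0, 0, 0], 0.1], [[0, 0, 0], [0, 0, 0], 0]])

```text
time_s: 5.5
tcp_pos: [0.4904, -0.3107, 0.0394]
ee_rot: [[0.999, -0.035, 0.001], [-0.035, -0.999, -0.0], [0.002, 0.0, -1.0]]
wrist_force: [-0.3, 0.2, -0.2]
gripper_width: 0.723
gripper_force: 0.0
```

Request:
move_arm(series=[[[0, 0, 0], [0, 0, 0], 0], [[0, 0, 0], [0, 0, 0], 0], [[0, 0, 0], [0, 0, 0], 0], [[0, 0, 0], [0, 0, 0], 0], [[0, 0, 0], [0, 0, 0], 0]])

```text
time_s: 6.0
tcp_pos: [0.4901, -0.3107, 0.0386]
ee_rot: [[0.999, -0.035, 0.0], [-0.035, -0.999, -0.0], [0.0, 0.0, -1.0]]
wrist_force: [-1.3, -0.1, 1.7]
gripper_width: 0.273
gripper_force: 29.9
```

```bash
python3 -c "
from h import *
T=r.capture('top');S=r.capture('scene')
go([.49,-.313,.039],np.radians(-2))
i=np.hstack([cv2.resize(T['img'][250:380,420:570],(390,338)),cv2.resize(S['img'][100:230,220:370],(390,338))]);cv2.imwrite('pics/g1.png',i[:,:,::-1])
a=np.radians(7.4);c,s=np.cos(a),np.sin(a)
print(np.array([.5655,-.049])+np.array([[c,-s],[s,c]])@[0,-.057])"
```

```text
t 6.1 tcp [ 0.4901 -0.3107  0.0386] yaw -1.98 j [-16.  29. -19.   0. -43. 104.] 
shift [-0.      0.0046 -0.0008] shift after turn [-0.      0.0046 -0.0008] turn [ 0.001 -0.001  0.003] F [-0.4 -0.8  0. ] M [-0.15 -0.02  0.03] w 0.272 29.91140114434529
[ 0.57284135 -0.10552526]
```

View pics/g1.png

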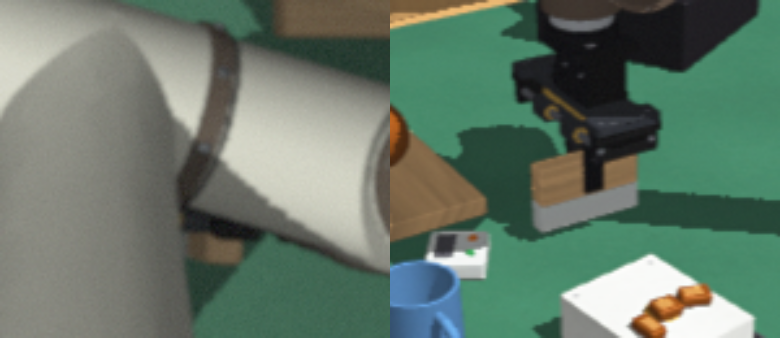

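The left crop (top camera) has the arm blocking the view. The right crop (scene camera) shows the scraper gripped in the middle, still upright and square to the fingers. Next: lift, turn, and carry it to the box rear.

Request:
move_arm(series=[[[0, 0, 0], [0, 0, -0.1], 0], [[0, 0, 0], [0, 0, -0.1], 0], [[0, 0, -0.82], [0, 0, 0], 0], [[0, 0, -0.82], [0, 0, 0], 0], [[0, 0, 0], [0.0434, -0.0771, 0], 0], [[0, 0, 0], [0.0434, -0.0771, 0], 0], [[0, 0, 0], [0.0434, -0.0771, 0], 0], [[0, 0, 0], [0.0434, -0.0771, 0], 0], [[0, 0, 0], [0.0434, -0.0771, 0], 0], [[0, 0, 0], [0, 0, 0.045], 0], [[0, 0, 0], [0, 0, 0.03], 0], [[0, 0, 0], [0, 0, 0], 0]])

```text
time_s: 7.3
tcp_pos: [0.5706, -0.1049, 0.0982]
ee_rot: [[0.992, 0.129, -0.007], [0.129, -0.992, 0.0], [-0.006, -0.001, -1.0]]
wrist_force: [-0.4, -0.4, -1.5]
gripper_width: 0.278
gripper_force: 29.9
```

```bash
python3 -c "
from h import *
T=r.capture('top');S=r.capture('scene')
go([.5728,-.1055,.0905],np.radians(7.4))
i=np.hstack([cv2.resize(T['img'][200:350,250:420],(390,344)),cv2.resize(S['img'][150:290,260:410],(390,344))]);cv2.imwrite('pics/g2.png',i[:,:,::-1])"
```

```text
t 7.4 tcp [ 0.5727 -0.1056  0.1009] yaw 7.42 j [  5.  24. -15.   0. -51.  92.] 
shift [ 0.0002 -0.0002  0.0209] shift after turn [ 0.0002 -0.0002  0.0209] turn [0.002 0.008 0.003] F [ 0.3 -0.6 -1.3] M [-0.06 -0.08 -0.03] w 0.274 29.910306715319166
```

View pics/g2.png

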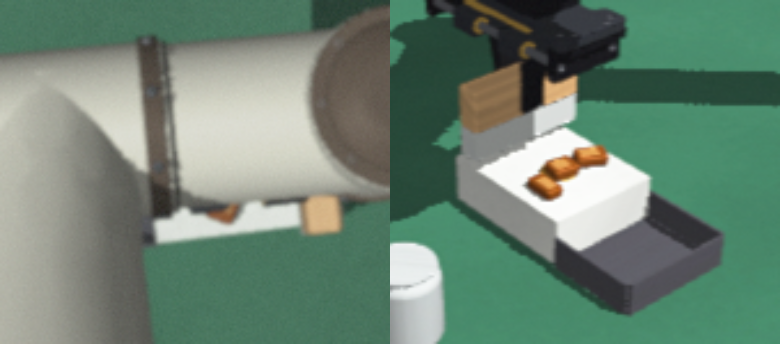

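The right crop (scene camera) shows the scraper above the rear of the box, aligned with it, and the chips clear in front. I'll lower it to 2 mm above the top and push along +y.

Request:
move_arm(series=[[[0, 0, 0], [0, 0, 0.019], 0], [[0, 0, 0], [0, 0, 0], 0], [[0, 0, 0], [0, -0.025, 0], 0], [[0, 0, 0], [0, -0.025, 0], 0], [[0, 0, 0], [0, -0.025, 0], 0], [[0, 0, 0], [0, -0.025, 0], 0], [[0, 0, 0], [0, -0.025, 0], 0], [[0, 0, 0], [0, -0.025, 0], 0], [[0, 0, 0], [0, -0.025, 0], 0], [[0, 0, 0], [0, -0.025, 0], 0]])

```text
time_s: 8.4
tcp_pos: [0.5597, -0.0052, 0.0916]
ee_rot: [[0.992, 0.129, 0.0], [0.129, -0.992, -0.0], [0.0, 0.0, -1.0]]
wrist_force: [0.0, -0.3, -1.6]
gripper_width: 0.273
gripper_force: 29.9
```

Request:
move_arm(series=[[[0, 0, 0], [0, -0.025, 0], 0], [[0, 0, 0], [0, -0.025, 0], 0], [[0, 0, 0], [0, -0.006, 0], 0], [[0, 0, 0], [0, 0, 0], 0], [[0, 0, 0], [0, 0, 0], 0]])

```text
time_s: 8.9
tcp_pos: [0.5563, 0.0213, 0.0915]
ee_rot: [[0.992, 0.129, -0.0], [0.129, -0.992, -0.0], [-0.0, 0.0, -1.0]]
wrist_force: [0.5, 0.4, -1.3]
gripper_width: 0.273
gripper_force: 29.9
```

```bash
python3 -c "
from h import *
T=r.capture('top');S=r.capture('scene')
go([.5728,-.1055,.0905],np.radians(7.4))
i=np.hstack([cv2.resize(T['img'][200:350,230:400],(390,344)),cv2.resize(S['img'][150:290,260:410],(390,344))]);cv2.imwrite('pics/g3.png',i[:,:,::-1])"
```

```text
t 9.0 tcp [0.5563 0.021  0.0915] yaw 7.37 j [ 19.  23. -19.   0. -48.  79.] 
shift [2.000e-04 2.552e-01 2.000e-03] shift after turn [1.000e-04 2.552e-01 2.000e-03] turn [ 0.001  0.001 -0.005] F [ 0.2 -0.  -1. ] M [ 0.03  0.02 -0.03] w 0.272 29.91021448513493
```

View pics/g3.png

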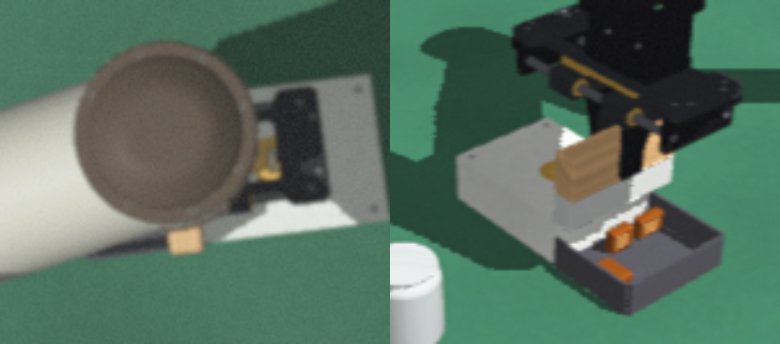

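All three chips are in the tray (right crop, (620,238), (650,222), (615,270)). I'll set the scraper down on free counter.

Request:
move_arm(series=[[[0, 0, 0], [0, 0, -0.1], 0], [[0, 0, 0], [-0.046, 0.0784, 0], 0], [[0, 0, 0], [-0.046, 0.0784, 0], 0], [[0, 0, 0], [-0.046, 0.0784, 0], 0], [[0, 0, 0], [-0.046, 0.0784, 0], 0], [[0, 0, 0], [-0.046, 0.0784, 0], 0], [[0, 0, 0], [-0.046, 0.0784, 0], 0], [[0, 0, 0], [0, 0, 0.09], 0], [[0, 0, 0], [0, 0, 0.07], 0], [[0, 0, 0], [0, 0, 0.03], 0], [[0, 0, 0], [0, 0, 0.01], 0], [[0, 0, 0], [0, 0, 0], 0]])

```text
time_s: 10.2
tcp_pos: [0.4497, -0.2299, 0.0413]
ee_rot: [[0.992, 0.129, -0.001], [0.129, -0.992, -0.0], [-0.001, -0.0, -1.0]]
wrist_force: [0.3, 0.2, -1.0]
gripper_width: 0.272
gripper_force: 29.9
```

Request:
move_arm(series=[[[0, 0, 0], [0, 0, 0.002], 0], [[0, 0, 0], [0, 0, 0], 0]])

```text
time_s: 10.4
tcp_pos: [0.4507, -0.2297, 0.0417]
ee_rot: [[0.992, 0.129, 0.002], [0.129, -0.992, -0.0], [0.002, 0.001, -1.0]]
wrist_force: [-0.5, 0.3, -1.2]
gripper_width: 0.274
gripper_force: 29.9
```

Request:
move_arm(series=[[[0, 0, 0], [0, 0, 0.003], 0], [[0, 0, 0], [0, 0, 0.002], 0], [[0, 0, 0], [0, 0, 0], 0], [[0, 0, 0], [0, 0, 0], 0]])

```text
time_s: 10.8
tcp_pos: [0.4502, -0.2296, 0.0385]
ee_rot: [[0.992, 0.129, 0.001], [0.129, -0.992, -0.0], [0.001, 0.0, -1.0]]
wrist_force: [-0.2, 0.1, 3.0]
gripper_width: 0.269
gripper_force: 29.9
```

Request:
move_arm(series=[[[0, 0, 0], [0, 0, 0], 0.6], [[0, 0, 0], [0, 0, 0], 1], [[0, 0, 0], [0, 0, 0], 1], [[0, 0, 0], [0, 0, 0], 1], [[0, 0, 0], [0, 0, 0], 1], [[0, 0, 0], [0, 0, -0.06], 1], [[0, 0, 0], [0, 0, -0.08], 1], [[0, 0, 0], [0, 0, -0.08], 1], [[0, 0, 0], [0, 0, -0.08], 1], [[0, 0, -0.63], [0, 0, 0], 1]])

```text
time_s: 11.8
tcp_pos: [0.4533, -0.2307, 0.1943]
ee_rot: [[0.981, 0.194, 0.013], [0.194, -0.981, -0.004], [0.012, 0.006, -1.0]]
wrist_force: [0.2, 0.7, -0.0]
gripper_width: 0.991
gripper_force: 0.0
```

Request:
move_arm(series=[[[0, 0, 0], [0.0235, -0.0895, 0], 1], [[0, 0, 0], [0.0235, -0.0895, 0], 1], [[0, 0, 0], [0.0235, -0.0895, 0], 1], [[0, 0, 0], [0.0235, -0.0895, 0], 1], [[0, 0, 0], [0.0235, -0.0895, 0], 1], [[0, 0, 0], [0.0235, -0.0895, 0], 1], [[0, 0, 0], [0.0235, -0.0895, 0], 1], [[0, 0, 0], [0.0235, -0.0895, 0], 1], [[0, 0, 0], [0.0235, -0.0895, 0], 1], [[0, 0, 0], [0.0235, -0.0895, 0], 1], [[0, 0, 0], [0.0235, -0.0895, 0], 1], [[0, 0, 0], [0.0235, -0.0895, 0], 1]])

```text
time_s: 13.0
tcp_pos: [0.4852, 0.3263, 0.188]
ee_rot: [[0.982, 0.191, -0.0], [0.191, -0.982, -0.0], [-0.0, 0.0, -1.0]]
wrist_force: [-0.4, -0.4, -0.5]
gripper_width: 1.0
gripper_force: 0.0
```

```bash
python3 -c "
from h import *
np.set_printoptions(precision=4,suppress=True)
T=r.capture('top');S=r.capture('scene')
go([.486,.3246,.047],np.radians(11))
for n,c in(('top',T),('scene',S)):
  for q in r.pinpoint('keyway',n)[:2]+r.pinpoint('key_tip',n)[:1]: print(n,q['score'],q['centre'],at(c,q['centre'],.05))
  m=mask('keyswitch',n,25); x,e=fit([(c,m)],PARTS['keyswitch'],(.5655,-.049,.129));print(x,np.degrees(x[2]),e)
i=np.hstack([cv2.resize(T['img'][200:350,230:400],(390,344)),cv2.resize(S['img'][150:290,260:410],(390,344))]);cv2.imwrite('pics/g4.png',i[:,:,::-1])"
```

```text
t 13.1 tcp [0.4858 0.3294 0.1872] yaw 11.29 j [ 50.  20.  -8.   0. -62.  51.] 
shift [-0.0018  0.0096  0.2805] shift after turn [-0.0014  0.0095  0.2805] turn [-0.006 -0.011  0.051] F [-0.9 -0.6  0.4] M [-0.12  0.09  0.01] w 0.997 0.0
top 0.53 [351.1, 269.2] [ 0.5656 -0.0541  0.05  ]
[ 0.5658 -0.0504  0.1244] 7.125797202731613 0.02707231044769287
scene 0.46 [322.5, 219.1] [ 0.5702 -0.0501  0.05  ]
scene 0.56 [469.6, 314.4] [0.5172 0.3453 0.05  ]
[ 0.5658 -0.0472  0.1141] 6.538793154193226 0.02873203344643116
```

View pics/g4.png

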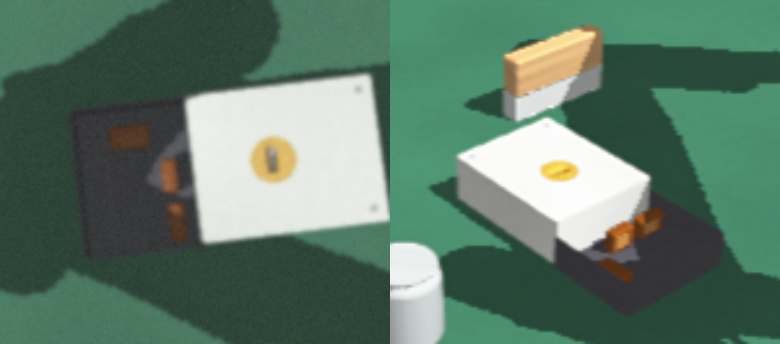

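The tray has all three chips lying low. The brass cylinder is clear at about (275,159) in the left crop. I'll refine the keyway from the brass disc.

```bash
python3 -c "
from h import *
np.set_printoptions(precision=4,suppress=True)
for n in('top','scene'):
  c=r.capture(n);h=cv2.cvtColor(c['img'],cv2.COLOR_RGB2HSV)
  m=cv2.inRange(h,(15,90,120),(35,255,255));p=np.array(proj(c,[.5655,-.049,.05]));g=np.zeros_like(m);cv2.circle(g,tuple(int(v) for v in p),22,255,-1);m&=g
  m=cv2.morphologyEx(m,cv2.MORPH_CLOSE,np.ones((7,7)))
  cs,_=cv2.findContours(m,0,1);q=max(cs,key=cv2.contourArea);M=cv2.moments(q);u=(M['m10']/M['m00'],M['m01']/M['m00'])
  print(n,M['m00'],u,at(c,u,.05))
"
```

```text
top 257.5 (348.8472491909385, 269.15080906148864) [ 0.5656 -0.0502  0.05  ]
scene 74.5 (324.6353467561521, 219.27740492170022) [ 0.5665 -0.0468  0.05  ]
```

Request:
move_arm(series=[[[0, 0, 0], [-0.001, 0.0096, 0], 1], [[0, 0, 0], [0, 0, 0.09], 1], [[0, 0, 0], [0, 0, 0.09], 1], [[0, 0, 0], [0, 0, 0.06], 1], [[0, 0, 0], [0, 0, 0.03], 1], [[0, 0, 0], [0, 0, 0.007], 1], [[0, 0, 0], [0, 0, 0], 1], [[0, 0, 0], [0, 0, 0], 1]])

```text
time_s: 14.3
tcp_pos: [0.4868, 0.3202, 0.0509]
ee_rot: [[0.982, 0.191, 0.002], [0.191, -0.982, 0.002], [0.002, -0.001, -1.0]]
wrist_force: [-0.7, 0.3, 0.5]
gripper_width: 1.0
gripper_force: 0.0
```

```bash
python3 -c "
from h import *
go([.486,.3246,.047],np.radians(11))
T=r.capture('top');S=r.capture('scene')
i=np.hstack([cv2.resize(T['img'][240:390,60:230],(390,344)),cv2.resize(S['img'][230:370,400:550],(390,344))]);cv2.imwrite('pics/g5.png',i[:,:,::-1])"
```

```text
t 14.3 tcp [0.4868 0.3202 0.0509] yaw 11.02 j [ 49.  28. -18.   0. -44.  52.] 
shift [ 0.0001 -0.009   0.0078] shift after turn [ 0.0001 -0.009   0.0078] turn [-0.014 -0.023  0.004] F [-0.7  0.3  0.5] M [-0.05 -0.    0.04] w 1.0 0.0
```

View pics/g5.png

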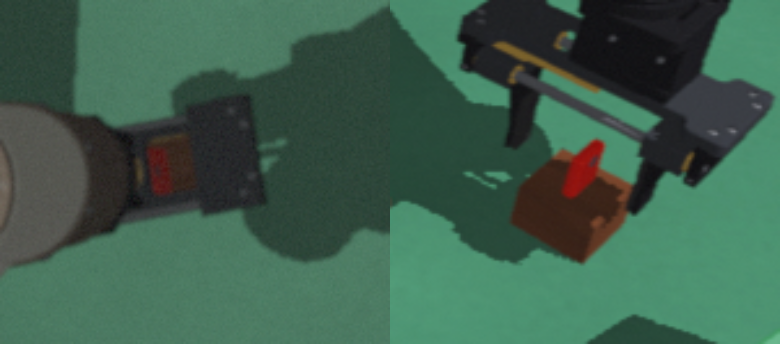

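The open fingers straddle the red head (right crop, at (585,170)). I'll centre and close on it.

Request:
move_arm(series=[[[0, 0, 0], [0, -0.009, 0.0075], 1], [[0, 0, 0], [0, 0, 0], 1], [[0, 0, 0], [0, 0, 0], 0], [[0, 0, 0], [0, 0, 0], 0], [[0, 0, 0], [0, 0, 0], 0], [[0, 0, 0], [0, 0, 0], 0], [[0, 0, 0], [0, 0, 0], 0], [[0, 0, 0], [0, 0, 0], 0], [[0, 0, 0], [0, 0, 0], 0], [[0, 0, 0], [0, 0, 0], 0], [[0, 0, 0], [0, 0, 0], 0], [[0, 0, 0], [0, 0, 0], 0]])

```text
time_s: 15.6
tcp_pos: [0.4851, 0.3241, 0.0458]
ee_rot: [[0.982, 0.191, -0.0], [0.191, -0.982, -0.0], [-0.0, 0.0, -1.0]]
wrist_force: [-0.1, -0.9, 0.0]
gripper_width: 0.169
gripper_force: 0.0
```

```bash
python3 -c "
from h import *
go([.486,.3246,.047],np.radians(11))"
```

```text
t 15.6 tcp [0.4851 0.3241 0.0458] yaw 11.02 j [ 50.  28. -18.   0. -44.  51.] 
shift [ 0.002  -0.0007 -0.0024] shift after turn [ 0.002  -0.0007 -0.0024] turn [0.    0.    0.004] F [-0.1 -0.9  0. ] M [-0.07 -0.08  0.  ] w 0.169 0.0
```

Request:
move_arm(series=[[[0, 0, 0], [0, 0, 0], 0], [[0, 0, 0], [0, 0, 0], 0], [[0, 0, 0], [0, 0, 0], 0]])

```text
time_s: 15.9
tcp_pos: [0.4851, 0.3241, 0.0458]
ee_rot: [[0.982, 0.191, 0.0], [0.191, -0.982, 0.0], [0.0, 0.0, -1.0]]
wrist_force: [0.9, -0.5, 0.8]
gripper_width: 0.11
gripper_force: 30.0
```

```bash
python3 -c "
from h import *
go([.486,.3246,.047],np.radians(11))"
```

```text
t 15.9 tcp [0.4851 0.3241 0.0458] yaw 11.01 j [ 50.  28. -18.   0. -44.  51.] 
shift [ 0.0019 -0.0007 -0.0024] shift after turn [ 0.0019 -0.0007 -0.0024] turn [ 0.    -0.     0.002] F [ 0.9 -0.5  0.8] M [-0.05 -0.03 -0.03] w 0.11 29.999891985207796
```

Held at 30 N with almost no side force, so it's well centred. Lift and carry to above the keyway.

Request:
move_arm(series=[[[0, 0, 0], [0, 0, -0.08], 0], [[0, 0, 0], [0, 0, -0.08], 0], [[0, 0, 0.66], [0, 0, 0], 0], [[0, 0, 0], [0.0073, 0.0845, 0], 0], [[0, 0, 0], [0.0073, 0.0845, 0], 0], [[0, 0, 0], [0.0073, 0.0845, 0], 0], [[0, 0, 0], [0.0073, 0.0845, 0], 0], [[0, 0, 0], [0.0073, 0.0845, 0], 0], [[0, 0, 0], [0.0073, 0.0845, 0], 0], [[0, 0, 0], [0.0073, 0.0845, 0], 0], [[0, 0, 0], [0.0073, 0.0845, 0], 0], [[0, 0, 0], [0.0073, 0.0845, 0], 0]])

```text
time_s: 17.1
tcp_pos: [0.5656, -0.0507, 0.1259]
ee_rot: [[0.992, 0.126, 0.0], [0.126, -0.992, 0.0], [0.0, -0.0, -1.0]]
wrist_force: [0.5, 0.4, -0.1]
gripper_width: 0.112
gripper_force: 30.0
```

Request:
move_arm(series=[[[0, 0, 0], [0, 0, 0], 0], [[0, 0, 0], [0, 0, 0.05], 0], [[0, 0, 0], [0, 0, 0], 0], [[0, 0, 0], [0, 0, 0], 0], [[0, 0, 0], [0, 0, 0], 0]])

```text
time_s: 17.6
tcp_pos: [0.5662, -0.0484, 0.1017]
ee_rot: [[0.992, 0.127, 0.001], [0.127, -0.992, -0.0], [0.001, 0.0, -1.0]]
wrist_force: [0.2, 0.4, -0.2]
gripper_width: 0.117
gripper_force: 30.0
```

```bash
python3 -c "
from h import *
np.set_printoptions(precision=4,suppress=True)
go([.5651,-.0489,.085],np.radians(7.2))
S=r.capture('scene');z=r.sense()['tcp_pos'][2]
for q in r.pinpoint('key_tip','scene')[:1]+r.pinpoint('key','scene')[:1]: print(q['score'],q['centre'],at(S,q['centre'],z-.0318),at(S,q['centre'],z-.0058))
i=cv2.resize(S['img'][140:290,240:420],(780,600));cv2.imwrite('pics/g6.png',i[:,:,::-1])"
```

```text
t 17.6 tcp [ 0.5662 -0.0484  0.1017] yaw 7.31 j [ 11.  23. -17.   0. -50.  86.] 
shift [-0.0024  0.0007  0.0334] shift after turn [-0.0023  0.0007  0.0334] turn [ 0.002 -0.014  0.019] F [ 0.2  0.4 -0.2] M [-0.07 -0.04 -0.04] w 0.117 29.999759844504297
0.42 [324.9, 213.6] [ 0.5698 -0.0414  0.0701] [ 0.5923 -0.0091  0.0961]
0.59 [327.0, 224.9] [ 0.5913 -0.0014  0.0701] [0.6127 0.0291 0.0961]
```

View pics/g6.png

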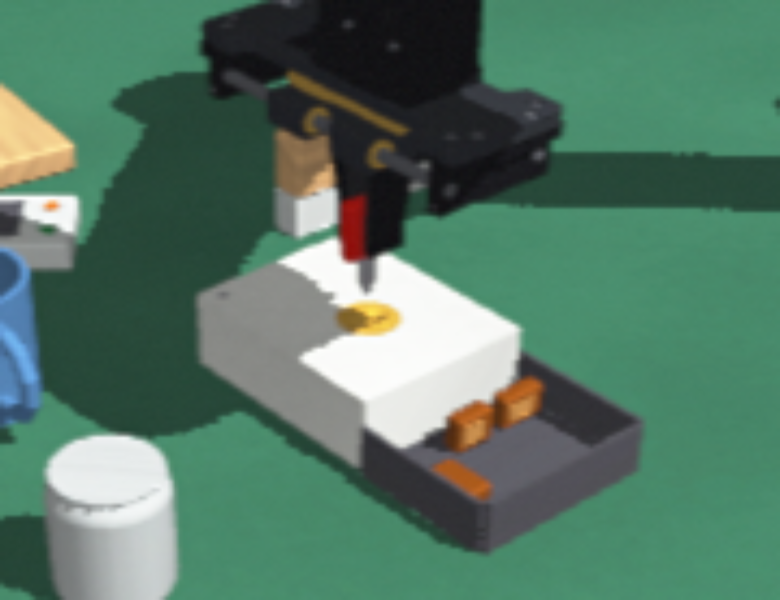

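The key hangs upright with its tip at about (367,292) in the crop, just above the brass disc at (367,318). I'll go lower to compare tip and slot directly.

Request:
move_arm(series=[[[0, 0, 0], [-0.001, 0, 0.02], 0], [[0, 0, 0], [0, 0, 0.011], 0], [[0, 0, 0], [0, 0, 0], 0], [[0, 0, 0], [0, 0, 0], 0], [[0, 0, 0], [0, 0, 0], 0]])

```text
time_s: 18.25
tcp_pos: [0.5653, -0.0491, 0.0854]
ee_rot: [[0.992, 0.126, 0.0], [0.126, -0.992, -0.0], [0.0, 0.0, -1.0]]
wrist_force: [0.1, -0.9, -0.2]
gripper_width: 0.112
gripper_force: 30.0
```

```bash
python3 -c "
from h import *
np.set_printoptions(precision=4,suppress=True)
go([.5651,-.0489,.085],np.radians(7.2))
S=r.capture('scene')
s=r.sense();p=s['tcp_pos']
print('tip exp px',proj(S,p+[0.0009,0,-.0318]),'keyway',proj(S,[.5665,-.0468,.05]))
i=cv2.resize(S['img'][190:240,290:355],(780,600),interpolation=cv2.INTER_CUBIC);cv2.imwrite('pics/g7.png',i[:,:,::-1])"
```

```text
t 18.25 tcp [ 0.5653 -0.0491  0.0854] yaw 7.24 j [ 11.  24. -18.   0. -48.  86.] 
shift [-0.0003 -0.0004  0.0007] shift after turn [-0.0003 -0.0004  0.0007] turn [ 0.001 -0.002  0.007] F [ 0.1 -0.9 -0.2] M [-0.01 -0.03  0.  ] w 0.112 29.999629757367074
tip exp px [np.float64(324.2184416146185), np.float64(217.48937582693685)] keyway [np.float64(324.6323578066363), np.float64(219.29103238590486)]
```

View pics/g7.png

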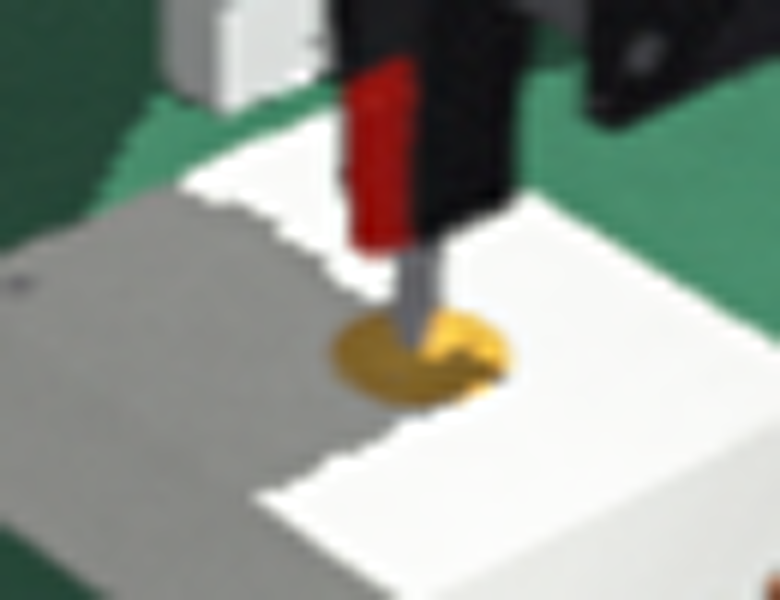

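The disc is centred at (422,358) and the tip sits at (410,351), so it is off by about 2 mm along the slot. I'll correct that and go in gently.

Request:
move_arm(series=[[[0, 0, 0], [-0.0036, 0, 0], 0], [[0, 0, 0], [0, 0, 0.005], 0], [[0, 0, 0], [0, 0, 0.005], 0], [[0, 0, 0], [0, 0, 0.005], 0], [[0, 0, 0], [0, 0, 0.002], 0], [[0, 0, 0], [0, 0, 0], 0], [[0, 0, 0], [0, 0, 0], 0], [[0, 0, 0], [0, 0, 0], 0]])

```text
time_s: 19.1
tcp_pos: [0.5634, -0.0493, 0.0769]
ee_rot: [[0.992, 0.126, 0.0], [0.126, -0.992, -0.0], [0.0, 0.0, -1.0]]
wrist_force: [0.6, -0.1, -1.3]
gripper_width: 0.114
gripper_force: 30.0
```

Request:
move_arm(series=[[[0, 0, 0], [0, 0, 0.003], 0], [[0, 0, 0], [0, 0, 0.003], 0], [[0, 0, 0], [0, 0, 0], 0], [[0, 0, 0], [0, 0, 0], 0]])

```text
time_s: 19.5
tcp_pos: [0.5633, -0.0493, 0.0737]
ee_rot: [[0.992, 0.126, -0.0], [0.126, -0.992, -0.0], [-0.0, 0.0, -1.0]]
wrist_force: [0.1, 0.3, -0.2]
gripper_width: 0.111
gripper_force: 30.0
```

```bash
python3 -c "
from h import *
go([.5638,-.0493,.0713],np.radians(7.2))"
```

```text
t 19.5 tcp [ 0.5633 -0.0493  0.0737] yaw 7.24 j [ 11.  25. -19.   0. -46.  86.] 
shift [0.0011 0.0001 0.0048] shift after turn [0.0011 0.0001 0.0048] turn [0.    0.002 0.007] F [ 0.1  0.3 -0.2] M [-0.01  0.02  0.04] w 0.111 29.99970833072439
```

The tip is inside the slot with no force. Go down to the first pin.

Request:
move_arm(series=[[[0, 0, 0], [0, 0, 0.003], 0], [[0, 0, 0], [0, 0, 0.003], 0], [[0, 0, 0], [0, 0, 0], 0], [[0, 0, 0], [0, 0, 0], 0], [[0, 0, 0], [0, 0, 0], 0]])

```text
time_s: 20.0
tcp_pos: [0.5633, -0.0493, 0.0708]
ee_rot: [[0.992, 0.126, 0.0], [0.126, -0.992, 0.0], [0.0, -0.0, -1.0]]
wrist_force: [0.4, -0.1, -0.4]
gripper_width: 0.11
gripper_force: 30.0
```

```bash
python3 -c "
from h import *
go([.5638,-.0493,.0713],np.radians(7.2))"
```

```text
t 20.0 tcp [ 0.5633 -0.0493  0.0708] yaw 7.24 j [ 11.  25. -19.  -0. -46.  86.] 
shift [ 0.0009  0.0001 -0.001 ] shift after turn [ 0.0009  0.0001 -0.001 ] turn [-0.    -0.001  0.007] F [ 0.4 -0.1 -0.4] M [-0.01 -0.04  0.01] w 0.11 29.999572257511318
```

Request:
move_arm(series=[[[0, 0, 0], [0.002, 0, 0], 0], [[0, 0, 0], [0.002, 0, 0], 0], [[0, 0, 0], [0, 0, 0], 0], [[0, 0, 0], [0, 0, 0], 0]])

```text
time_s: 20.4
tcp_pos: [0.5648, -0.0491, 0.0707]
ee_rot: [[0.992, 0.126, -0.001], [0.126, -0.992, -0.0], [-0.001, 0.0, -1.0]]
wrist_force: [-2.2, 0.1, 1.8]
gripper_width: 0.111
gripper_force: 30.0
```

Request:
move_arm(series=[[[0, 0, 0], [0.002, 0, 0], 0], [[0, 0, 0], [0.001, 0, 0], 0], [[0, 0, 0], [0, 0, 0], 0], [[0, 0, 0], [0, 0, 0], 0]])

```text
time_s: 20.8
tcp_pos: [0.5657, -0.0491, 0.0707]
ee_rot: [[0.992, 0.126, -0.002], [0.126, -0.992, -0.0], [-0.002, 0.0, -1.0]]
wrist_force: [-4.3, 0.3, 4.1]
gripper_width: 0.113
gripper_force: 30.0
```

Request:
move_arm(series=[[[0, 0, 0], [0.002, 0, 0], 0], [[0, 0, 0], [0.002, 0, 0], 0], [[0, 0, 0], [0, 0, 0], 0], [[0, 0, 0], [0, 0, 0], 0]])

```text
time_s: 21.2
tcp_pos: [0.5673, -0.0489, 0.0707]
ee_rot: [[0.992, 0.126, -0.003], [0.126, -0.992, -0.0], [-0.003, 0.0, -1.0]]
wrist_force: [-5.1, -0.1, 4.5]
gripper_width: 0.116
gripper_force: 30.0
```

Request:
move_arm(series=[[[0, 0, 0], [0.002, 0, 0], 0], [[0, 0, 0], [0.002, 0, 0], 0], [[0, 0, 0], [0, 0, 0], 0], [[0, 0, 0], [0, 0, 0], 0]])

```text
time_s: 21.6
tcp_pos: [0.5677, -0.0489, 0.0706]
ee_rot: [[0.992, 0.125, -0.007], [0.125, -0.992, -0.001], [-0.007, -0.0, -1.0]]
wrist_force: [-9.0, 0.2, 7.6]
gripper_width: 0.116
gripper_force: 30.0
```

Force rises at TCP x=0.5677, which is the slot end. A bit more push, then back to centre (about 0.564) and down to the second pin.

Request:
move_arm(series=[[[0, 0, 0], [0.003, 0, 0], 0], [[0, 0, 0], [0, 0, 0], 0], [[0, 0, 0], [0, 0, 0], 0]])

```text
time_s: 21.9
tcp_pos: [0.5682, -0.0488, 0.0705]
ee_rot: [[0.992, 0.125, -0.009], [0.125, -0.992, -0.001], [-0.009, -0.0, -1.0]]
wrist_force: [-10.9, 0.9, 9.0]
gripper_width: 0.108
gripper_force: 30.0
```

Request:
move_arm(series=[[[0, 0, 0], [-0.008, 0, 0], 0], [[0, 0, 0], [-0.008, 0, 0], 0], [[0, 0, 0], [0, 0, 0], 0], [[0, 0, 0], [0, 0, 0], 0]])

```text
time_s: 22.3
tcp_pos: [0.5653, -0.049, 0.0709]
ee_rot: [[0.992, 0.126, 0.002], [0.126, -0.992, 0.0], [0.002, 0.0, -1.0]]
wrist_force: [-0.2, 0.0, -0.3]
gripper_width: 0.115
gripper_force: 30.0
```

Request:
move_arm(series=[[[0, 0, 0], [0, 0, 0.003], 0], [[0, 0, 0], [0, 0, 0.003], 0], [[0, 0, 0], [0, 0, 0], 0], [[0, 0, 0], [0, 0, 0], 0]])

```text
time_s: 22.7
tcp_pos: [0.5657, -0.0491, 0.0696]
ee_rot: [[0.992, 0.127, 0.003], [0.127, -0.992, -0.0], [0.003, 0.001, -1.0]]
wrist_force: [-2.2, 0.9, 8.9]
gripper_width: 0.115
gripper_force: 30.0
```

```bash
python3 -c "
from h import *
go([.564,-.0491,.0643],np.radians(7.2))"
```

```text
t 22.7 tcp [ 0.5657 -0.0491  0.0696] yaw 7.29 j [ 11.  25. -19.   0. -45.  86.] 
shift [-0.0035 -0.0004  0.0106] shift after turn [-0.0035 -0.0004  0.0106] turn [ 0.006 -0.03   0.017] F [-2.2  0.9  8.9] M [ 0.1   0.65 -0.02] w 0.115 30.001417798921466
```

The step still catches on the first pin because the key sits 1.5 mm too far to +x. Lift slightly, shift to -x, and go down.

Request:
move_arm(series=[[[0, 0, 0], [0, 0, -0.006], 0], [[0, 0, 0], [-0.005, 0, 0], 0], [[0, 0, 0], [0, 0, 0], 0], [[0, 0, 0], [0, 0, 0.004], 0], [[0, 0, 0], [0, 0, 0.004], 0], [[0, 0, 0], [0, 0, 0], 0], [[0, 0, 0], [0, 0, 0], 0]])

```text
time_s: 23.4
tcp_pos: [0.562, -0.0494, 0.0666]
ee_rot: [[0.992, 0.126, 0.0], [0.126, -0.992, -0.0], [0.0, 0.0, -1.0]]
wrist_force: [0.7, -0.4, -0.4]
gripper_width: 0.107
gripper_force: 30.0
```

```bash
python3 -c "
from h import *
go([.564,-.0491,.0643],np.radians(7.2))"
```

```text
t 23.4 tcp [ 0.562  -0.0494  0.0666] yaw 7.24 j [ 11.  25. -20.   0. -45.  86.] 
shift [ 0.0041 -0.0002  0.0045] shift after turn [ 0.0041 -0.0002  0.0045] turn [ 0.    -0.001  0.006] F [ 0.7 -0.4 -0.4] M [-0.03 -0.28 -0.  ] w 0.107 30.000069136731327
```

First pin passed. Down to the second, then push to -x.

Request:
move_arm(series=[[[0, 0, 0], [0, 0, 0.0046], 0], [[0, 0, 0], [0, 0, 0], 0], [[0, 0, 0], [-0.002, 0, 0], 0], [[0, 0, 0], [-0.002, 0, 0], 0], [[0, 0, 0], [0, 0, 0], 0], [[0, 0, 0], [0, 0, 0], 0]])

```text
time_s: 24.0
tcp_pos: [0.5613, -0.0494, 0.065]
ee_rot: [[0.992, 0.126, 0.003], [0.126, -0.992, 0.0], [0.003, -0.0, -1.0]]
wrist_force: [4.6, 0.6, -2.0]
gripper_width: 0.109
gripper_force: 30.0
```

Request:
move_arm(series=[[[0, 0, 0], [-0.002, 0, 0], 0], [[0, 0, 0], [-0.002, 0, 0], 0], [[0, 0, 0], [0, 0, 0], 0], [[0, 0, 0], [0, 0, 0], 0]])

```text
time_s: 24.4
tcp_pos: [0.56, -0.0496, 0.0651]
ee_rot: [[0.992, 0.126, 0.005], [0.126, -0.992, 0.001], [0.005, 0.0, -1.0]]
wrist_force: [6.5, 1.3, -3.8]
gripper_width: 0.112
gripper_force: 30.0
```

Request:
move_arm(series=[[[0, 0, 0], [-0.002, 0, 0], 0], [[0, 0, 0], [0, 0, 0], 0], [[0, 0, 0], [0, 0, 0], 0]])

```text
time_s: 24.7
tcp_pos: [0.5599, -0.0496, 0.0652]
ee_rot: [[0.992, 0.127, 0.007], [0.127, -0.992, 0.001], [0.007, 0.0, -1.0]]
wrist_force: [8.0, 0.3, -4.3]
gripper_width: 0.115
gripper_force: 30.0
```

The slot end is reached at x≈0.560. Push a bit more, come back to about +1 mm past centre, then down.

Request:
move_arm(series=[[[0, 0, 0], [-0.003, 0, 0], 0], [[0, 0, 0], [0, 0, 0], 0], [[0, 0, 0], [0, 0, 0], 0], [[0, 0, 0], [0.009, 0, 0], 0], [[0, 0, 0], [0.01, 0, 0], 0], [[0, 0, 0], [0, 0, 0], 0], [[0, 0, 0], [0, 0, 0], 0], [[0, 0, 0], [0, 0, 0.003], 0], [[0, 0, 0], [0, 0, 0.003], 0], [[0, 0, 0], [0, 0, 0], 0], [[0, 0, 0], [0, 0, 0], 0]])

```text
time_s: 25.8
tcp_pos: [0.5644, -0.0492, 0.0613]
ee_rot: [[0.992, 0.126, -0.001], [0.126, -0.992, -0.0], [-0.001, -0.0, -1.0]]
wrist_force: [-0.8, 0.3, -0.7]
gripper_width: 0.116
gripper_force: 30.0
```

```bash
python3 -c "
from h import *
go([.564,-.0491,.0558],np.radians(7.2))"
```

```text
t 25.8 tcp [ 0.5644 -0.0492  0.0613] yaw 7.23 j [ 11.  26. -19.  -0. -45.  86.] 
shift [-0.0007 -0.0002  0.0111] shift after turn [-0.0008 -0.0002  0.0111] turn [-0.     0.009  0.005] F [-0.8  0.3 -0.7] M [-0.11  0.09 -0.05] w 0.116 29.999964251182973
```

Both pins passed. Push home.

Request:
move_arm(series=[[[0, 0, 0], [0, 0, 0.004], 0], [[0, 0, 0], [0, 0, 0.004], 0], [[0, 0, 0], [0, 0, 0.003], 0], [[0, 0, 0], [0, 0, 0.002], 0], [[0, 0, 0], [0, 0, 0], 0], [[0, 0, 0], [0, 0, 0], 0]])

```text
time_s: 26.4
tcp_pos: [0.5645, -0.0492, 0.0558]
ee_rot: [[0.992, 0.126, -0.001], [0.126, -0.992, -0.0], [-0.001, 0.0, -1.0]]
wrist_force: [-2.8, -0.3, 6.3]
gripper_width: 0.113
gripper_force: 30.0
```

```bash
python3 -c "
from h import *
go([.564,-.0491,.0558],np.radians(7.2))"
```

```text
t 26.4 tcp [ 0.5645 -0.0492  0.0558] yaw 7.26 j [ 11.  26. -20.   0. -44.  86.] 
shift [-0.0011 -0.0003  0.    ] shift after turn [-0.0011 -0.0003  0.    ] turn [0.003 0.006 0.01 ] F [-2.8 -0.3  6.3] M [0.15 1.01 0.02] w 0.113 30.00091463327408
```

Home, with a 6 N push. Now turn clockwise about the key axis.

Request:
move_arm(series=[[[0, 0, 0], [0, 0, 0.001], 0], [[0, 0, 1], [0, -0.0003, 0], 0], [[0, 0, 1], [0, -0.0003, 0], 0], [[0, 0, 1], [0, -0.0003, 0], 0], [[0, 0, 1], [0, -0.0003, 0], 0], [[0, 0, 1], [0, -0.0003, 0], 0], [[0, 0, 1], [0, -0.0003, 0], 0], [[0, 0, 1], [0, -0.0003, 0], 0], [[0, 0, 1], [0, -0.0003, 0], 0], [[0, 0, 0], [0, 0, 0], 0]])

```text
time_s: 27.4
tcp_pos: [0.565, -0.0483, 0.0557]
ee_rot: [[0.781, -0.625, -0.0], [-0.625, -0.781, -0.001], [0.0, 0.001, -1.0]]
wrist_force: [-3.8, -0.4, 8.0]
gripper_width: 0.114
gripper_force: 30.0
```

```bash
python3 -c "
from h import *
go([.5653,-.0472,.0558],np.radians(-90))"
```

```text
t 27.4 tcp [ 0.565  -0.0483  0.0557] yaw -38.65 j [ 12.  26. -20.   0. -44.  40.] 
shift [-0.0009 -0.002  -0.0001] shift after turn [-0.0021 -0.0006 -0.0001] turn [ 4.000e-03 -7.000e-03  8.962e+00] F [-3.8 -0.4  8. ] M [-0.1   1.1   0.03] w 0.114 30.002310345880687
```

Request:
move_arm(series=[[[0, 0, 1], [0, -0.0003, 0], 0], [[0, 0, 1], [0, -0.0003, 0], 0], [[0, 0, 1], [0, -0.0003, 0], 0], [[0, 0, 1], [0, -0.0003, 0], 0], [[0, 0, 1], [0, -0.0003, 0], 0], [[0, 0, 1], [0, -0.0003, 0], 0], [[0, 0, 1], [0, -0.0003, 0], 0], [[0, 0, 0.8], [0, -0.0003, 0], 0], [[0, 0, 0.6], [0, 0, 0], 0], [[0, 0, 0], [0, 0, 0], 0], [[0, 0, 0], [0, 0, 0], 0], [[0, 0, 0], [0, 0, 0], 0]])

```text
time_s: 28.6
tcp_pos: [0.5659, -0.0479, 0.0558]
ee_rot: [[0.058, -0.998, -0.0], [-0.998, -0.058, -0.001], [0.001, 0.0, -1.0]]
wrist_force: [-3.7, -2.2, 7.5]
gripper_width: 0.115
gripper_force: 30.0
```

```bash
python3 -c "
from h import *
S=r.capture('scene');T=r.capture('top')
go([.5653,-.0472,.0558],np.radians(-90))
i=np.hstack([cv2.resize(T['img'][200:350,230:400],(390,344)),cv2.resize(S['img'][160:260,270:383],(390,344),interpolation=cv2.INTER_CUBIC)]);cv2.imwrite('pics/g8.png',i[:,:,::-1])"
```

```text
t 28.7 tcp [ 0.5659 -0.0479  0.0558] yaw -86.68 j [ 12.  27. -20.   0. -44.  -8.] 
shift [-0.0015  0.0011  0.    ] shift after turn [-0.0014  0.0012  0.    ] turn [ 0.004 -0.01   0.58 ] F [-2.7 -1.1  8.2] M [-0.16  1.07  0.03] w 0.111 30.00152014195919
```

View pics/g8.png

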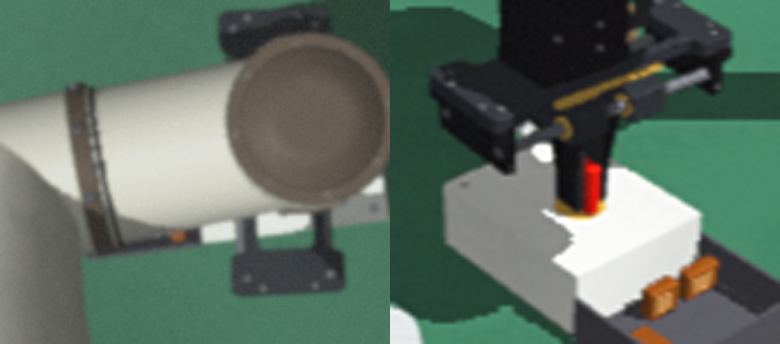

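The right crop shows the key fully down on the cylinder, its head turned edge-on with the fingers, and the chips still in the tray. A small extra turn for margin, then hand in.

Request:
move_arm(series=[[[0, 0, 0.4], [0, 0, 0], 0], [[0, 0, 0], [0, 0, 0], 0], [[0, 0, 0], [0, 0, 0], 0], [[0, 0, 0], [0, 0, 0], 0]])

```text
time_s: 29.1
tcp_pos: [0.5659, -0.0479, 0.0558]
ee_rot: [[0.018, -1.0, -0.0], [-1.0, -0.018, -0.001], [0.001, 0.0, -1.0]]
wrist_force: [-2.8, -1.2, 8.0]
gripper_width: 0.115
gripper_force: 30.0
```

```bash
python3 -c "
from h import *
go([.5659,-.0479,.0558],np.radians(-90))
print(r.finish_job())"
```

```text
t 29.1 tcp [ 0.5659 -0.0479  0.0558] yaw -88.96 j [ 12.  27. -20.   0. -44. -11.] 
shift [-0.     -0.0001  0.    ] shift after turn [-0.     -0.0001  0.    ] turn [ 0.003 -0.011  0.182] F [-2.8 -1.2  8. ] M [-0.23  1.05  0.12] w 0.115 30.00159218441695
the job is handed in; nothing more can be done
None
```

I handed the job in at 29.1 s with no verdict shown: the chips are in the tray, the scraper was released standing on the counter, and the key is pushed home and held about 96° clockwise; I judged the cylinder angle from the tool's turn, as it could not be read directly.

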